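# Move the die from the screw press to the die block

## Task

Stand the little wax pot out of the way, draw the flanged die out sideways through the mouth of the screw press by its handle, and press its shank into the bore of the wooden die block until the flange sits flush on the block. Leave the pot standing upright on the bench, and do not disturb the mug, the belt coil or the tin.

Things in the scene. Friction and masses are not known exactly. Their poses are not given: they have to be found in the camera images.
- press: Small grey screw press fixed to the bench: 105 mm along its x, 154 mm across its feet, bridge top 96 mm high, spindle and T-bar behind the mouth up to 177 mm. Origin: bench level under the die's home place (die axis 0 to 8 mm towards -x of it). +x points from the mouth to the back wall: the die comes out along -x. z up.
- press_mouth (a point): Middle of the mouth face's sill, 45 mm along -x from the press origin, on the bed, 50 mm high. The shank runs in a slot 34 mm wide in the bed; the flange in a tunnel 56 mm wide, 30 mm high, under the bridge. The die can be lifted only once its axis is more than 24 mm outside this face (70 mm from the press origin); it must then be held, as it does not stand by itself.
- die_tab (a point): Grip point: middle of the upright tab of the loose die's handle, tab 26 mm long (die x), 12 mm thick (y), top 20 mm above this point. The point is 85 mm along -x from the die's axis and 40 mm above the underside of its flange; in the press 90 mm above the bench, 40 to 48 mm outside the mouth. +x leads from tab to boss, along the press's +x at the start within 2 degrees. Pinch across y from above.
- die_flange (a point): Point on the die's axis at the underside of the flange. Die, 220 g: steel shank 30 mm diameter reaching 40 mm below this point, tip chamfered; flange 48 mm diameter, 10 mm thick; boss 30 mm diameter on top of it; a flat arm 14 mm wide, 3 to 12 mm above this point, runs along -x to the tab. Height 50 mm in the press, 56 mm when flush on the block. Axes of the die, z up.
- die_boss (a point): Middle of the flat round top of the die's boss, on the die's axis, 26 mm above the underside of the flange: the place to push down on.
- block: Light wooden die block, 86 x 86 x 56 mm, fixed to the bench; origin at the middle of its underside, sides along its x and y, z up. One round bore from above in its middle, 32 mm diameter, 44 mm deep. Tall bottles and a tool rack, fixed, up to 0.25 m high, stand to the right of the work, at world x over 0.47 with y below -0.22: keep the handle and gripper out of them.
- block_bore (a point): Middle of the bore's mouth on the block's top, 56 mm above the bench. The shank enters freely for 26 mm, then meets a tight cork plug to be pushed down with it for the last 14 mm (about 8 N, more than the die's weight; the plug stays where pushed); then the flange bottoms. The handle may point any way. Best let go of the tab in the bore and push on the boss with closed fingers.
- pot_mid (a point): Centre, half-way up, of a loose cream wax pot, a plain round pot of 50 mm diameter and 57 mm high, standing upright on the bench in front of the press's mouth, in the way of the die's handle. A thin hide (3 mm) lies flat on the bench left of and nearer than it; the pot may stand on that too.
- wax_pot: The same pot: origin at the middle of its underside, z up.
- mug: Bystander: green and white mug, 78 mm diameter, 101 mm high. Its round body is centred 15 mm along its +y from the origin (at bench level), its handle reaches 55 mm along -y.
- belt_coil: Bystander: coiled brown belt lying flat, 79 mm diameter, 38 mm high; origin in the middle of its underside.
- tin: Bystander: round tin with a paper label, 58 mm diameter, 72 mm high; origin in the middle of its underside.

How it is judged:
By the outcome, as a careful person would: the job done as asked, in the order asked, and still so for the second after the job is handed in, with the robot touching nothing.
It also fails if it takes over 54 s, if anything falls off the work surface, if the arm or the gripper's body presses on something with over 40 N, if the wrist force passes 120 N, or if a joint passes its speed limit or range.

## Robot

A 6-joint arm with a two-finger parallel gripper is mounted at the origin on the work surface; the furniture and walls round the work are solid. World frame = base frame: x ahead of the robot, y to its left, z up, the work surface at z = 0. Lengths are in m, angles in rad, forces in N, time in s.
With the tool pointing down it reaches from about 0.35 to 0.775 m from the base axis. Payload 7.3 kg.
Tool frame: the origin (TCP) lies on the centre line of the jaws, within the pads' length; the fingertips stand 17 mm ahead of it and the grasp point (between the pads) lies 2 mm behind it (robot.tcp_to_tips is the distance from the TCP to the fingertips, in m); z points along the fingers, y is the line along which they close (so a half turn about z gives the same grasp; the last joint's range is limited). The gripper opens to 92 mm and grips with 3 to 60 N. Pads are 19 mm wide; open, the fingers measure 130 mm over their backs; the gripper's body (75 mm by 190 mm) begins 47 mm behind the grasp point.
Start: joints at [1.185, 0.342, 1.524, -0, 1.275, -0.146], TCP at [0.125, 0.51, 0.244] pointing down, gripper open.
Joint ranges: [-2.53, 2.53], [-0.77, 2.02], [0.04, 2.7], [-1, 4.14], [0.28, 2.66], [-3.11, 3.11]. Speed limits (rad/s): [2.57, 2.57, 3.14, 3.14, 3.14, 3.14].

## Interface

Orientations are given as [roll, pitch, yaw] about the fixed x, y, z axes, in that order (R = Rz(yaw) Ry(pitch) Rx(roll)).
In Python, from cell import robot gives the robot as it stands. The module is installed in compiled form; this text tells all that it offers.
- The arm moves only by the tool carry_out, never from a script. Its argument "commands" is a list of rows, each a list of 3 entries, a list of its own where there are three numbers: the shift along the tool's x, y, z in m, then the turn about the tool's z in rad, then the opening, from 0 (shut) to 1 (fully open). In form: [[[dx, dy, dz], yaw, claw], ...]. A call has 1 to 20 rows; each row shifts and turns the commanded pose from where the row before left it, along the tool's axes as they then stand; what a row does not reach is not made up. A row lasts 1/8 s, in which the tool goes at most 62.5 mm and 10.7 degrees, less where a joint would pass 70% of its speed; a pose out of reach is approached as far as the arm can. A call is refused whole if a number of a shift passes 0.0625 or a number of a turn 0.188, either way. A call with a gripper value outside its range is refused whole. The fingers move at their own pace and stop on an object; "newtons" is the grip in N (left out, the last holds). Time passes only in rows, so rows that do not move let the fingers close. It gives the time, the measured TCP pose, the force, the opening and the grip force at its end, in the units of the state.
- robot.observe(): the state, without advancing time (a new reading comes with each control period).
- robot.read_camera(name): name is "scene" or "side" or "wrist"; returns a dict with "pixels" (384x512x3 uint8, red, green, blue), "fx", "fy", "cx", "cy" (pixels), "view" (4x4, takes a point from world to camera coordinates); the wrist camera has in their place "T_tool_cam" (4x4, takes a point from camera to tool coordinates, whose origin is the TCP and whose axes are the flange's). Camera axes: x right, y up, looking along -z (the intrinsics and any distortion apply to the point x, -y, -z); pixel columns grow to the right and rows downward; lengths in m; the calibration is good to about 2 mm. A picture is of the moment at which its call begins: read the wrist's pose just before it. There is no depth.
- robot.hand_in(): hands the job in; it is judged then, once.
Trained networks look in a picture, given as the dict that the camera call returned (one of the last four; its "shot" number tells which), for a name from the list of things; names that differ only in an ending like _2 or _b are one class to them, and where a whole thing is asked for, a point or a joint stands for the part that bears it (a point fixed in the world has none). Each returns a list of dicts, best first, with "p" (0 to 1); they miss things now and then, are a little off and sometimes report something else, mostly with a low value. They report only what shows in the picture. A call takes as long as a camera call.
- robot.find_in(picture, name): "at" ([column, row] in pixels, amid what is visible of it).
- robot.tip_of(picture, name): "at" ([column, row] in pixels: a listed point, or the origin of a listed thing).
The state is a dict: "time": time; "qpos": joint angles; "qvel": joint speeds; "joint_efforts": joint torques, N m; "tool_pos": TCP position; "tool_rot": TCP orientation; "contact_force": force on the tool from outside, world axes, zero at the start; "torque": the same for the moment, N m; "opening": finger opening in m; "grip_force": force on a finger pad.
Only numpy, scipy, OpenCV 4.12 (cv2) and the standard library are available. Lean on these libraries where they do the work, as an engineer would, in place of code of your own. Each camera call takes 0.05 s, during which the arm holds its last target. There are 200 camera calls.

## Working session

There is one attempt and no reset: what is moved stays moved. The work goes in short steps, Python scripts to look and compute and a tool call to move; the robot and the scene stay as the last step left them, time stands still between calls to the robot, and variables do not carry over. Pictures are saved under pics/ and viewed, at most 10 in all, crops included, and the job is handed in when it is done.

Besides the shell and the picture viewer there is one more tool, called after "Call:" as name(argument=value, ...) on one line, values as JSON. carry_out: Moves the arm, as the interface text tells. Its arguments: {"type":"object","properties":{"commands":{"type":"array"},"newtons":{"type":"number"}},"required":["commands"]}

```bash
mkdir -p pics; cat > h.py <<'E'
import numpy as np, cv2
from cell import robot
from scipy.spatial.transform import Rotation as R
def state():
    s=robot.observe(); return s
def cam(name):
    s=robot.observe(); c=robot.read_camera(name)
    if 'view' in c: V=np.array(c['view'])
    else:
        T=np.eye(4); T[:3,:3]=R.from_euler('xyz',s['tool_rot']).as_matrix(); T[:3,3]=s['tool_pos']
        V=np.linalg.inv(T@np.array(c['T_tool_cam']))
    c['V']=V; return c
def ray(c,uv):
    d=np.array([(uv[0]-c['cx'])/c['fx'],-(uv[1]-c['cy'])/c['fy'],-1.])
    W=np.linalg.inv(c['V']); d=W[:3,:3]@d; return W[:3,3],d/np.linalg.norm(d)
def atz(c,uv,z):
    o,d=ray(c,uv); return o+d*(z-o[2])/d[2]
def proj(c,p):
    q=c['V']@np.append(p,1); return [c['cx']+c['fx']*q[0]/-q[2], c['cy']-c['fy']*q[1]/-q[2]]
def tri(rs):
    A=np.zeros((3,3));b=np.zeros(3)
    for o,d in rs:
        P=np.eye(3)-np.outer(d,d);A+=P;b+=P@o
    x=np.linalg.solve(A,b); return x,[np.linalg.norm((np.eye(3)-np.outer(d,d))@(x-o)) for o,d in rs]
def save(c,n): cv2.imwrite('pics/'+n+'.png',c['pixels'][:,:,::-1])
E
python3 - <<'E'
from h import *
np.set_printoptions(precision=4,suppress=True)
s=robot.observe();print({k:np.round(v,3) for k,v in s.items()})
cs={n:cam(n) for n in('scene','side')}
print([k for k in cs['scene']], {k:np.round(v,3) for k,v in cs['scene'].items() if k not in('pixels',)})
im=[]
Z=dict(press=0,press_mouth=.05,die_tab=.09,die_flange=.05,die_boss=.076,block=0,block_bore=.056,pot_mid=.0285,wax_pot=0,mug=0,belt_coil=0,tin=0)
for nm,z in Z.items():
    rs=[]
    for n,c in cs.items():
        f=robot.tip_of(c,nm)[:2]
        for k in f: print(nm,n,round(k['p'],2),np.round(k['at'],1),atz(c,k['at'],z)[:2])
        if f: rs.append(ray(c,f[0]['at']))
    if len(rs)==2: print('   tri',*tri(rs))
for n,c in cs.items(): save(c,n+'0')
E
```

```text
{'time': np.float64(0.0), 'qpos': array([ 1.185,  0.343,  1.525, -0.   ,  1.275, -0.146]), 'qvel': array([-0.001, -0.001, -0.001, -0.001,  0.   , -0.001]), 'joint_efforts': array([ -0.   , -43.125, -24.421,   0.072,   0.056,  -0.   ]), 'tool_pos': array([0.125, 0.51 , 0.243]), 'tool_rot': array([-3.14 , -0.   ,  2.902]), 'contact_force': array([ 0.219, -0.033,  0.213]), 'torque': array([ 0.035, -0.026, -0.042]), 'grip_force': np.float64(0.0), 'opening': np.float64(0.092)}
['pixels', 'fx', 'fy', 'cx', 'cy', 'view', 'shot', 'V'] {'fx': np.float64(417.576), 'fy': np.float64(417.576), 'cx': np.float64(249.88), 'cy': np.float64(191.569), 'view': array([[ 0.812, -0.583,  0.003, -0.329],
       [ 0.44 ,  0.615,  0.655, -0.26 ],
       [-0.383, -0.531,  0.756, -1.043],
       [ 0.   ,  0.   ,  0.   ,  1.   ]]), 'shot': np.int64(1), 'V': array([[ 0.812, -0.583,  0.003, -0.329],
       [ 0.44 ,  0.615,  0.655, -0.26 ],
       [-0.383, -0.531,  0.756, -1.043],
       [ 0.   ,  0.   ,  0.   ,  1.   ]])}
press side 0.92 [217.7 161.8] [0.4405 0.3211]
press side 0.52 [240.9 218.9] [ 0.3722 -0.0043]
[... 1551 characters left out ...]
oat64(0.0045115062925250695), np.float64(0.0045115062925250955)]
mug scene 0.92 [326.9 305.5] [ 0.4064 -0.3238]
mug side 0.91 [306.1 288.9] [ 0.3981 -0.3237]
   tri [ 0.4031 -0.3227 -0.0018] [np.float64(0.0037750667465247), np.float64(0.003775066746524739)]
belt_coil scene 0.72 [260.5 209.5] [0.4532 0.0129]
belt_coil side 0.66 [264.1 208.8] [0.4599 0.0046]
   tri [ 0.4676  0.025  -0.0201] [np.float64(0.0042584892327704685), np.float64(0.004258489232770422)]
tin scene 0.72 [244.  233.3] [ 0.365  -0.0284]
tin side 0.79 [239.5 218.2] [0.3698 0.0007]
tin side 0.47 [219.5 150.9] [0.4783 0.3877]
   tri [ 0.3372 -0.0672  0.067 ] [np.float64(0.0009529101527320776), np.float64(0.0009529101527320826)]
```

```bash
python3 - <<'E'
import cv2
a=cv2.imread('pics/scene0.png')[90:350,120:400]; b=cv2.imread('pics/side0.png')[90:350,120:400]
import numpy as np
cv2.imwrite('pics/both.png',cv2.resize(np.hstack([a,b]),(800,371),interpolation=cv2.INTER_CUBIC))
E
```

```text
(no output)
```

View pics/both.png

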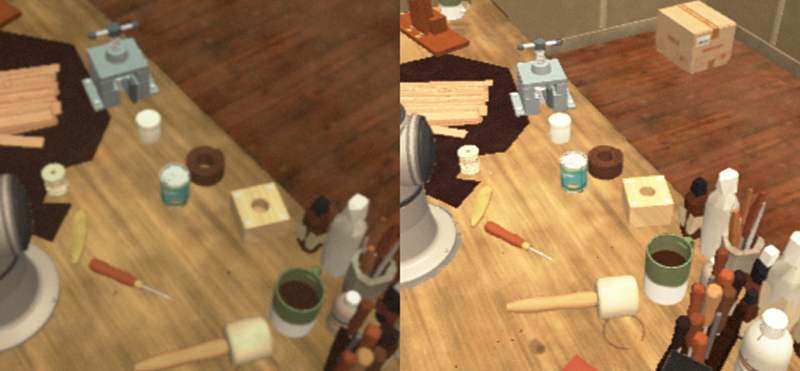

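Call:
carry_out(commands=[[[-0.048,-0.0346,0],0,1],[[-0.048,-0.0346,0],0,1],[[-0.048,-0.0346,0],0,1],[[-0.048,-0.0346,0],0,1],[[-0.048,-0.0346,0],0,1],[[-0.048,-0.0346,0],0,1],[[-0.048,-0.0346,0],0,1],[[-0.045,-0.0346,0],0,1],[[0,0,0],0.166,1],[[0,0,0],0.166,1],[[0,0,0],0.166,1],[[0,0,0],0.166,1],[[0,0,0],0.166,1],[[0,0,0],0.166,1],[[0,0,0],0.166,1],[[0,0,0],0.17,1],[[0,0,0],0,1]])

```text
time: 3.42
tool_pos: [0.429, 0.1506, 0.2438]
tool_rot: [3.141, -0.0, 1.571]
contact_force: [-0.2, 0.2, -1.0]
opening: 0.0921
grip_force: 0.0
```

```bash
cat > look.py <<'E'
from h import *
import sys
np.set_printoptions(precision=4,suppress=True)
Z=dict(press=0,press_mouth=.05,die_tab=.09,die_flange=.05,die_boss=.076,block=0,block_bore=.056,pot_mid=.0285,wax_pot=0,mug=0,belt_coil=0,tin=0)
def look(names,cams=('wrist',),tag=None):
    s=robot.observe();print('t',s['time'],s['tool_pos'],s['tool_rot'],s['contact_force'],s['opening'],s['grip_force'])
    for n in cams:
        c=cam(n)
        for nm in names:
            z=Z[nm] if isinstance(names,list) else names[nm]
            for k in robot.tip_of(c,nm)[:2]: print(nm,n,round(k['p'],2),np.round(k['at'],1),atz(c,k['at'],z)[:2])
        if tag: save(c,tag+n)
    return c
E
python3 - <<'E'
from look import *
c=look(list(Z),tag='a_')
print(c['T_tool_cam'],c['fx'],c['cx'],c['cy'])
E
```

```text
t 3.425 [0.429  0.1506 0.2438] [ 3.1415 -0.0001  1.5713] [-0.1718  0.1597 -1.0216] 0.09207828609482874 0.0
press wrist 0.95 [273.4  11.6] [0.4479 0.3107]
press_mouth wrist 0.91 [258.3  45.8] [0.4319 0.27  ]
die_tab wrist 0.7 [252.3  97.3] [0.4266 0.2233]
pot_mid wrist 0.74 [246.2 161.5] [0.4193 0.1572]
wax_pot wrist 0.56 [244.5 156.6] [0.4165 0.158 ]
belt_coil wrist 0.95 [275.9 272.8] [0.4556 0.0079]
tin wrist 0.76 [212.4 283.7] [ 0.3737 -0.0078]
[[ 0.0001  0.9657  0.2597  0.069 ]
 [ 1.     -0.0004  0.001   0.0003]
 [ 0.0011  0.2597 -0.9657 -0.1407]
 [ 0.      0.      0.      1.    ]] 332.5088736206305 255.18797269513564 191.16351429321645
```

View pics/a_wrist.png

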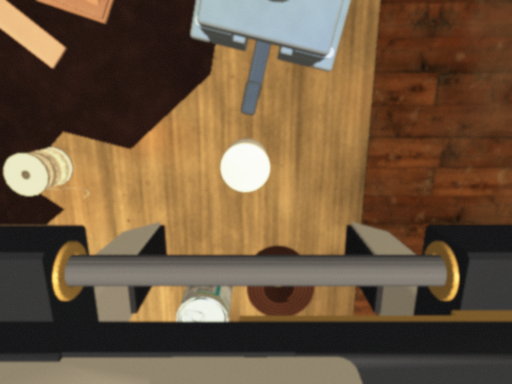

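Call:
carry_out(commands=[[[0.0055,-0.01,0],0,1],[[0,0,0.04],0,1],[[0,0,0.04],0,1],[[0,0,0.04],0,1],[[0,0,0.04],0,1],[[0,0,0.039],0,1],[[0,0,0],0,0.3],[[0,0,0],0,0.3],[[0,0,0],0,0.3],[[0,0,0],0,0.3],[[0,0,0],0,0.3]], newtons=15)

```text
time: 5.45
tool_pos: [0.4194, 0.1563, 0.0455]
tool_rot: [3.14, -0.0, 1.57]
contact_force: [-0.4, 0.3, 5.8]
opening: 0.0502
grip_force: 15.0
```

Call:
carry_out(commands=[[[0,0,-0.02],0,0.3],[[-0.01,-0.016,0],0,0.3],[[-0.02,-0.024,0],0,0.3],[[-0.015,-0.018,0],0,0.3],[[-0.006,-0.006,0],0,0.3],[[0,0,0.01],0,0.3],[[0,0,0.006],0,0.3],[[0,0,0.003],0,0.3],[[0,0,0],0,0.3]])

```text
time: 6.58
tool_pos: [0.3552, 0.1055, 0.0454]
tool_rot: [-3.141, -0.0, 1.57]
contact_force: [-0.6, -0.1, -1.2]
opening: 0.0501
grip_force: 15.0
```

Call:
carry_out(commands=[[[0,0,0.001],0,0.3],[[0,0,0],0,0.6],[[0,0,0],0,0.8],[[0,0,0],0,1],[[0,0,0],0,1],[[0,0,-0.04],0,1],[[0,0,-0.05],0,1],[[0,0,-0.05],0,1],[[0.02,0.036,-0.04],0,1],[[0.044,0.036,0],0,1],[[0,0,0],0,1],[[0,0,0],0,1]])

```text
time: 8.07
tool_pos: [0.4262, 0.1689, 0.224]
tool_rot: [-3.14, 0.001, 1.57]
contact_force: [-0.4, -0.9, -0.2]
opening: 0.092
grip_force: 0.0
```

```bash
python3 - <<'E'
from look import *
c=look(['press','press_mouth','die_tab','die_flange','die_boss','wax_pot'],tag='b_')
look(['die_tab','die_flange','die_boss','wax_pot'],cams=('scene','side'))
E
```

```text
t 8.075 [0.4262 0.1689 0.224 ] [-3.1396  0.0006  1.5704] [-0.4101 -0.8787 -0.1526] 0.09197955363558889 0.0
press wrist 0.74 [276.4  27.6] [0.447  0.3096]
die_tab wrist 0.81 [255.2 120.7] [0.426 0.223]
die_boss wrist 0.17 [194.3 216.1] [0.37   0.1364]
wax_pot wrist 0.72 [192.8 215.4] [0.3533 0.1105]
t 8.425 [0.4269 0.1687 0.2249] [ 3.1414 -0.      1.5692] [-0.6283 -0.1007 -0.6304] 0.09163243652556534 0.0
die_tab scene 0.72 [245.1 231.5] [ 0.3345 -0.0777]
die_tab scene 0.64 [262.6 208.6] [ 0.4154 -0.044 ]
die_flange scene 0.6 [206.  143.4] [0.4477 0.2996]
die_flange scene 0.39 [204.3 153.2] [0.4196 0.2643]
die_boss scene 0.44 [203.3 135.5] [0.4468 0.3105]
wax_pot scene 0.8 [214.7 206.5] [0.3501 0.1005]
die_tab side 0.68 [220.6 155.4] [0.4127 0.2265]
die_flange side 0.52 [219.8 154.1] [0.4386 0.2934]
die_boss side 0.49 [218.1 144.3] [0.4444 0.3184]
wax_pot side 0.7 [224.1 200.8] [0.3638 0.1006]
wax_pot side 0.19 [218. 151.] [0.4728 0.3897]
```

View pics/b_wrist.png

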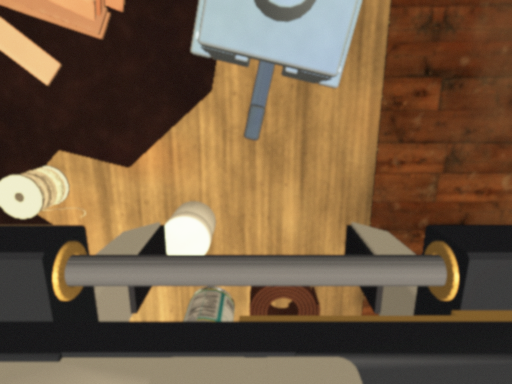

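```bash
python3 - <<'E'
import cv2
a=cv2.imread('pics/b_wrist.png')[0:150,180:380]
cv2.imwrite('pics/crop.png',cv2.resize(a,(800,600),interpolation=cv2.INTER_CUBIC))
E
```

```text
(no output)
```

View pics/crop.png

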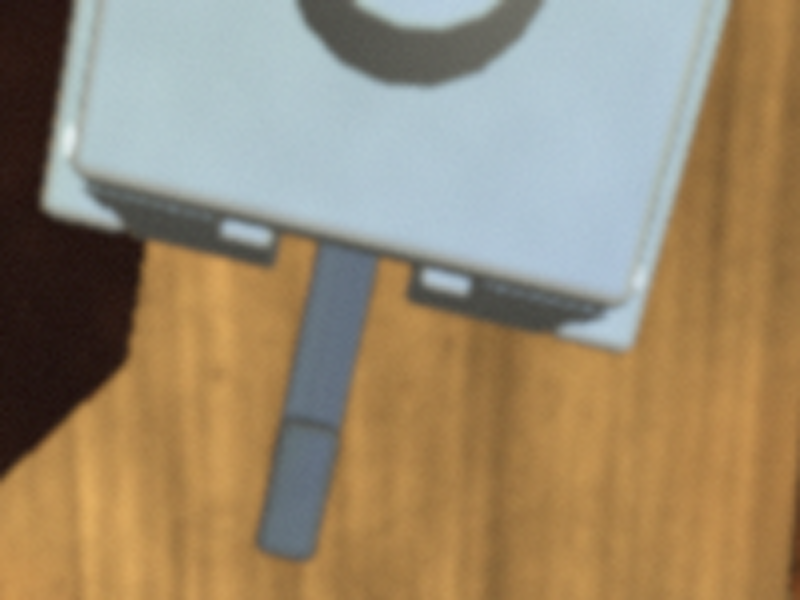

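```bash
python3 - <<'E'
from look import *
s=robot.observe(); c=cam('wrist')
g=lambda u,v,z: atz(c,(180+u/4,v/4),z)
ang=lambda d: np.degrees(np.arctan2(d[1],d[0]))
print('tab', g(299,488,.11), 'tab dir',ang(g(313.5,424,.11)-g(285,552,.11)), 'w/l',np.linalg.norm(g(313.5,424,.11)-g(285,552,.11)))
print('arm dir',ang(g(345,255,.062)-g(313.5,418,.062)), ang(g(345,255,.062)-g(299,488,.11)))
e=g(620,300,.096)-g(80,172,.096); print('bridge',ang(e)+90,np.linalg.norm(e))
e=g(630,348,.0)-g(42,208,.0); print('feet',ang(e)+90,np.linalg.norm(e))
a,b=g(275,262,.05),g(408,296,.05); print('slot',a,b,(a+b)/2,np.linalg.norm(a-b), ang((a+b)/2-g(299,488,.11)))
E
```

```text
tab [0.4268 0.2234 0.11  ] tab dir 77.14646096618743 w/l 0.0242481217102626
arm dir 78.79796193692238 78.02455646167924
bridge 77.46923152208628 0.10504659508874796
feet 77.31611769412709 0.15634817652650088
slot [0.4214 0.2694 0.05  ] [0.4511 0.2622 0.05  ] [0.4362 0.2658 0.05  ] 0.03064896943847249 77.41416371657907
```

Call:
carry_out(commands=[[[0,0,0],0.109,1],[[0,0,0],0.109,1],[[0.027,-0.0058,0],0,0.7],[[0.0263,-0.0057,0],0,0.5],[[0,0,0.04],0,0.5],[[0,0,0.04],0,0.5],[[0,0,0.03],0,0.5],[[0,0,0.0165],0,0.5],[[0,0,0.01],0,0.5],[[0,0,0],0,0.5]], newtons=60)

```text
time: 10.22
tool_pos: [0.4273, 0.2236, 0.0879]
tool_rot: [-3.141, 0.0, 1.352]
contact_force: [-0.2, -0.8, 0.6]
opening: 0.0456
grip_force: 0.0
```

Call:
carry_out(commands=[[[0,0,0],0,0],[[0,0,0],0,0],[[0,0,0],0,0],[[0,0,0],0,0],[[0,0,0],0,0]])

```text
time: 10.85
tool_pos: [0.4275, 0.2237, 0.0884]
tool_rot: [3.141, -0.0, 1.352]
contact_force: [-0.1, -0.1, 2.6]
opening: 0.0117
grip_force: 59.9
```

Call:
carry_out(commands=[[[-0.004,0,-0.001],0,0],[[-0.008,0,0],0,0],[[-0.008,0,0],0,0],[[-0.008,0,0],0,0]])

```text
time: 11.35
tool_pos: [0.4211, 0.1956, 0.0891]
tool_rot: [-3.141, 0.0, 1.352]
contact_force: [0.3, 1.2, -2.1]
opening: 0.0116
grip_force: 59.9
```

Call:
carry_out(commands=[[[-0.01,0,0],0,0],[[-0.01,0,0],0,0],[[-0.01,0,0],0,0],[[-0.01,0,0],0,0],[[-0.01,0,0],0,0],[[0,0,0],0,0]])

```text
time: 12.1
tool_pos: [0.4103, 0.1469, 0.0893]
tool_rot: [-3.141, -0.0, 1.351]
contact_force: [0.2, -0.2, -1.4]
opening: 0.0115
grip_force: 59.9
```

```bash
python3 - <<'E'
from look import *
c=look(['press_mouth','die_tab','die_flange','die_boss','wax_pot'],tag='c_')
E
```

```text
t 12.1 [0.4103 0.1469 0.0893] [-3.1415 -0.      1.3507] [ 0.1652 -0.168  -1.3523] 0.011499941426701823 59.872437715530396
die_tab wrist 0.56 [257.1 260.7] [0.4111 0.1448]
die_flange wrist 0.67 [254.5  71.8] [0.4285 0.2287]
die_boss wrist 0.68 [252.8  69.7] [0.4276 0.2277]
```

View pics/c_wrist.png

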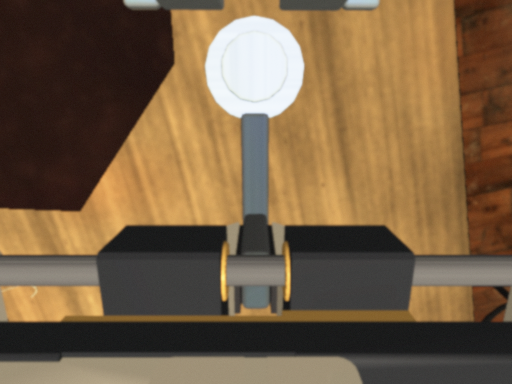

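Call:
carry_out(commands=[[[0,0,-0.01],0,0],[[0,0,-0.02],0,0],[[0,0,-0.025],0,0],[[0,0,-0.025],0,0],[[0,0,-0.02],0,0],[[0,0,0],0.1,0],[[0,0,0],0.16,0],[[0,0,0],0.17,0],[[0,0,0],0.17,0],[[0,0,0],0.17,0],[[0,0,0],0.17,0],[[0,0,0],0.17,0],[[0,0,0],0.14,0],[[0,0,0],0.101,0],[[-0.005,0.03,0],0,0],[[-0.006,0.045,0],0,0],[[-0.006,0.045,0],0,0],[[-0.005,0.045,0],0,0],[[-0.005,0.032,0],0,0],[[0,0,0],0,0]])

```text
time: 14.9
tool_pos: [0.3835, -0.051, 0.1898]
tool_rot: [3.141, -0.001, -0.003]
contact_force: [0.2, -0.2, -1.9]
opening: 0.0118
grip_force: 59.9
```

```bash
python3 - <<'E'
from look import *
c=look({'die_tab':.19,'die_flange':.15,'die_boss':.176,'block_bore':.056,'block':0},tag='d_')
E
```

```text
t 14.9 [ 0.3835 -0.051   0.1898] [ 3.1413 -0.0008 -0.0026] [ 0.2084 -0.1783 -1.9001] 0.011752593439333837 59.87147033214569
die_tab wrist 0.74 [255.4 259.2] [ 0.3827 -0.0515]
die_flange wrist 0.63 [251.4  69.5] [ 0.4691 -0.0498]
die_boss wrist 0.64 [251.5  68.6] [ 0.4672 -0.05  ]
die_boss wrist 0.2 [103.2 195.3] [0.4097 0.0218]
block_bore wrist 0.69 [376.   83.6] [ 0.4669 -0.147 ]
block_bore wrist 0.56 [103.9 200.6] [0.3715 0.0785]
block wrist 0.59 [356.1  89. ] [ 0.4649 -0.1481]
```

View pics/d_wrist.png

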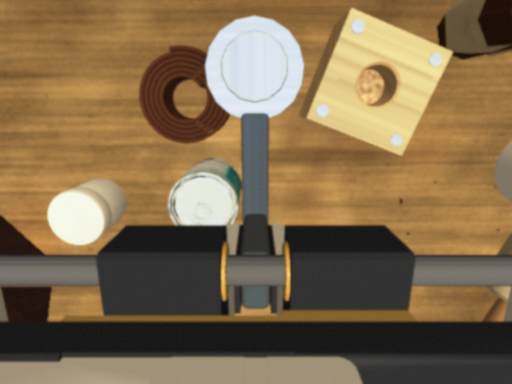

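```bash
python3 - <<'E'
from look import *
c=cam('wrist'); s=robot.observe()
co=[atz(c,p,.056)[:2] for p in [(353,10),(451,52),(402,154),(308,118)]]
print(co,np.mean(co,0),[np.linalg.norm(co[i]-co[(i+1)%4]) for i in range(4)])
print('bore',atz(c,(378,83.5),.056))
for z in(.172,.177): print('boss',z,atz(c,(254.5,66),z))
for z in(.156,.161): print('flange',z,atz(c,(254.5,67),z),'diam',[np.linalg.norm(atz(c,(206,67),z)-atz(c,(303,67),z))])
print(proj(c,[.4685,-.051,.177]),proj(c,[.4685,-.051,.161]))
E
```

```text
[array([ 0.5196, -0.1218]), array([ 0.4907, -0.1994]), array([ 0.4119, -0.1709]), array([ 0.4409, -0.0917])] [ 0.4658 -0.146 ] [np.float64(0.08277739815092539), np.float64(0.08376200899831578), np.float64(0.08434668951884043), np.float64(0.08426537616544531)]
bore [ 0.4675 -0.1456  0.056 ]
boss 0.172 [ 0.4687 -0.0486  0.172 ]
boss 0.177 [ 0.4683 -0.0486  0.177 ]
flange 0.156 [ 0.4699 -0.0486  0.156 ] diam [np.float64(0.04777321358298203)]
flange 0.161 [ 0.4694 -0.0486  0.161 ] diam [np.float64(0.04640051370856225)]
[np.float64(260.0028408721592), np.float64(65.4080097606561)] [np.float64(259.4828019206439), np.float64(68.96250694553774)]
```

```bash
python3 - <<'E'
from look import *
for i in range(5):
    c=cam('wrist'); s=robot.observe(); T=np.linalg.inv(c['V'])@np.linalg.inv(np.array(c['T_tool_cam']))
    print(s['tool_pos'],s['tool_rot'],s['qvel'].round(3) if hasattr(s['qvel'],'round') else s['qvel'])
g=cv2.cvtColor(c['pixels'],cv2.COLOR_RGB2GRAY)
for mr,Mr in((28,38),(44,54)):
    print(cv2.HoughCircles(g[:140,180:330],cv2.HOUGH_GRADIENT_ALT,1,20,param1=100,param2=.6,minRadius=mr,maxRadius=Mr))
print(atz(c,(378,83.5),.056),atz(c,(254.5,66),.177), T[:3,3])
E
```

```text
[ 0.3837 -0.0488  0.1892] [-3.1414  0.0001  0.0023] [-0.005  0.001  0.002  0.001 -0.    -0.002]
[ 0.3837 -0.0489  0.1892] [-3.1414  0.      0.002 ] [-0.006  0.001  0.001 -0.002 -0.002 -0.001]
[ 0.3836 -0.049   0.1892] [-3.1414  0.0001  0.0018] [-0.006  0.     0.001  0.001 -0.001 -0.001]
[ 0.3836 -0.0491  0.1892] [-3.1414  0.0001  0.0016] [-0.004 -0.003 -0.     0.    -0.003 -0.001]
[ 0.3837 -0.0493  0.1892] [-3.1415 -0.      0.0014] [-0.005 -0.002  0.001  0.    -0.001  0.001]
[[[74.     66.     34.1897]]]
[[[72.     70.     50.2787]]]
[ 0.4673 -0.1461  0.056 ] [ 0.4682 -0.0492  0.177 ] [ 0.3836 -0.0491  0.1892]
```

Call:
carry_out(commands=[[[0,0.02,0],0,0],[[-0.001,0.03,0],0,0],[[0,0.025,0],0,0],[[0,0.015,0],0,0],[[0,0.006,0],0,0],[[0,0,0.01],0,0],[[0,0,0.03],0,0],[[0,0,0.02],0,0],[[0,0,0.01],0,0],[[0,0,0],0,0],[[0,0,0],0,0]])

```text
time: 16.88
tool_pos: [0.3819, -0.1453, 0.1182]
tool_rot: [3.141, 0.002, 0.001]
contact_force: [-2.8, -5.3, -5.4]
opening: 0.0113
grip_force: 60.0
```

```bash
python3 - <<'E'
from look import *
c=look({'die_tab':.119,'die_flange':.08,'die_boss':.106,'block_bore':.056,'block':0},tag='e_')
look({'die_flange':.08,'die_boss':.106},cams=('scene','side'),tag='e_')
print(robot.observe()['tool_pos'])
a=cv2.imread('pics/e_scene.png')[190:290,250:350];b=cv2.imread('pics/e_side.png')[180:280,240:340]
w=cv2.imread('pics/e_wrist.png')[0:150,180:330]
r=lambda x:cv2.resize(x,(266,266),interpolation=cv2.INTER_CUBIC)
cv2.imwrite('pics/e3.png',np.hstack([r(a),r(b),r(w)]))
E
```

```text
t 16.875 [ 0.3819 -0.1453  0.1182] [3.1412 0.0022 0.0013] [-2.8282 -5.321  -5.3833] 0.011283411280307461 59.979241490364075
die_tab wrist 0.63 [257.1 257.6] [ 0.3822 -0.1466]
die_flange wrist 0.76 [256.4  69.7] [ 0.4671 -0.1463]
die_boss wrist 0.77 [254.1  68.4] [ 0.4654 -0.1452]
t 17.175 [ 0.3818 -0.1453  0.1183] [3.1412 0.0021 0.0013] [-1.9162 -5.4356 -5.0394] 0.011800756219860523 59.97939348220825
die_flange scene 0.61 [302.1 232.2] [ 0.4565 -0.1589]
die_flange scene 0.41 [304.8 225.9] [ 0.4752 -0.1477]
die_boss scene 0.63 [303.6 217.2] [ 0.4761 -0.1378]
die_boss scene 0.43 [303.3 245.3] [ 0.4196 -0.203 ]
die_flange side 0.69 [292.9 215.7] [ 0.4687 -0.1412]
die_boss side 0.68 [295.3 210.4] [ 0.469  -0.1497]
[ 0.3818 -0.1453  0.1183]
```

View pics/e3.png

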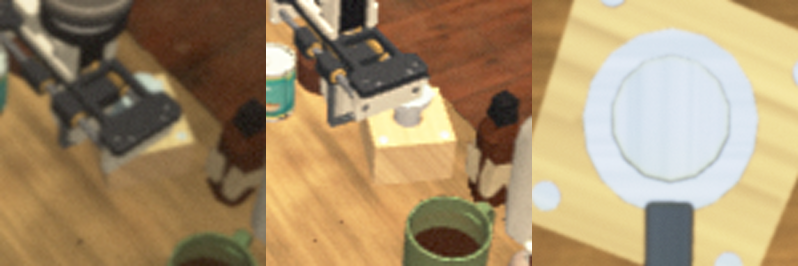

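Call:
carry_out(commands=[[[-0.0005,0.001,0],0,0],[[0,0,0.004],0,0],[[0,0,0.003],0,0],[[0,0,0],0,0]])

```text
time: 17.98
tool_pos: [0.382, -0.1463, 0.1118]
tool_rot: [-3.141, 0.001, 0.001]
contact_force: [-1.7, -3.6, -3.0]
opening: 0.0119
grip_force: 59.9
```

Call:
carry_out(commands=[[[0,0.0006,0.003],0,0],[[0,0,0.001],0,0],[[0,0,0],0,0.3],[[0,0,0],0,0.4],[[0,0,0],0,0.5],[[0,0,0],0,0.5],[[0,0,-0.03],0,0.5],[[0,0,-0.05],0,0.5],[[0,0,-0.03],0,0],[[0,0,0],-0.157,0],[[0,0,0],-0.157,0],[[0,0,0],-0.157,0],[[0,0,0],-0.157,0],[[0,0,0],-0.157,0],[[0,0,0],-0.157,0],[[0,0,0],-0.157,0],[[0,0,0],-0.157,0],[[0,0,0],-0.157,0],[[0,0,0],-0.157,0]])

```text
time: 20.35
tool_pos: [0.3822, -0.147, 0.2182]
tool_rot: [3.141, -0.0, 1.576]
contact_force: [-0.2, 0.1, -0.4]
opening: 0.0005
grip_force: 0.0
```

```bash
python3 - <<'E'
from look import *
c=look({'die_tab':.11,'die_flange':.07,'die_boss':.096},tag='f_')
look({'die_tab':.11,'die_flange':.07,'die_boss':.096},cams=('side',))
print(robot.observe()['tool_pos'])
E
```

```text
t 20.35 [ 0.3822 -0.147   0.2182] [ 3.1414 -0.0001  1.576 ] [-0.2064  0.0897 -0.4412] 0.0004691569535863397 0.0
die_tab wrist 0.69 [247.7 188.6] [ 0.3764 -0.1429]
die_flange wrist 0.92 [343.8 182.1] [ 0.4614 -0.1469]
die_flange wrist 0.7 [245.6  27.9] [ 0.3739 -0.0214]
die_boss wrist 0.59 [346.9 191. ] [ 0.4573 -0.1482]
t 20.55 [ 0.3822 -0.1471  0.2182] [ 3.1414 -0.0001  1.5674] [-0.1816 -0.2256 -0.1175] 0.0002267059762122561 0.0
die_tab side 0.91 [262.  220.7] [ 0.3635 -0.1478]
die_boss side 0.86 [291.8 211.7] [ 0.4642 -0.1403]
die_boss side 0.3 [295.4 219.5] [ 0.4552 -0.1727]
[ 0.3822 -0.1471  0.2182]
```

Call:
carry_out(commands=[[[0,0.03,0],0,0],[[0,0.04,0],0,0],[[0,0.015,0],0,0],[[0,0,0.04],0,0],[[0,0,0.035],0,0],[[0,0,0.025],0,0],[[0,0,0.004],0,0],[[0,0,0.002],0,0],[[0,0,0.002],0,0]], newtons=20)

```text
time: 21.88
tool_pos: [0.4681, -0.1475, 0.1116]
tool_rot: [3.139, 0.001, 1.571]
contact_force: [0.6, 0.1, 4.9]
opening: 0.0006
grip_force: 2.5
```

Call:
carry_out(commands=[[[0,0,0.002],0,0],[[0,0,0.002],0,0],[[0,0,0.002],0,0],[[0,0,0.002],0,0],[[0,0,0.001],0,0],[[0,0,0],0,0]])

```text
time: 22.62
tool_pos: [0.4681, -0.1474, 0.1026]
tool_rot: [3.139, 0.001, 1.571]
contact_force: [0.6, 0.8, 5.9]
opening: 0.0003
grip_force: 2.6
```

Call:
carry_out(commands=[[[0,0,0.001],0,0],[[0,0,0.001],0,0],[[0,0,0.001],0,0],[[0,0,0.001],0,0],[[0,0,0],0,0]])

```text
time: 23.25
tool_pos: [0.4697, -0.1474, 0.0995]
tool_rot: [3.135, 0.002, 1.57]
contact_force: [4.1, 4.3, 11.6]
opening: 0.0003
grip_force: 5.8
```

Call:
carry_out(commands=[[[0,0,0.001],0,0],[[0,0,0],0,0]])

```text
time: 23.5
tool_pos: [0.4701, -0.1474, 0.0992]
tool_rot: [3.134, 0.002, 1.57]
contact_force: [4.1, 4.5, 17.6]
opening: 0.0005
grip_force: 8.5
```

Call:
carry_out(commands=[[[0,0,0.001],0,0],[[0,0,0],0,0],[[0,0,-0.02],0,0],[[0,0,-0.05],0,0],[[0.0,-0.03,-0.05],0,0],[[0.03,-0.05,0],0,0],[[0.04,-0.04,0],0,0],[[0.04,0,0],0,0],[[0,0,0],0,0],[[0,0,0],0,0]])

```text
time: 24.75
tool_pos: [0.3474, -0.0374, 0.2155]
tool_rot: [3.141, 0.001, 1.572]
contact_force: [-0.6, -0.1, -0.1]
opening: 0.0005
grip_force: 0.0
```

```bash
python3 - <<'E'
from look import *
ns={'die_tab':.096,'die_flange':.056,'die_boss':.082,'wax_pot':0,'tin':0,'belt_coil':0,'mug':0}
look(ns,cams=('scene','side'),tag='g_')
a=cv2.imread('pics/g_scene.png')[190:290,220:353];b=cv2.imread('pics/g_side.png')[170:270,200:333]
r=lambda x:cv2.resize(x,(400,300),interpolation=cv2.INTER_CUBIC)
cv2.imwrite('pics/g2.png',np.hstack([r(a),r(b)]))
E
```

```text
t 24.75 [ 0.3474 -0.0374  0.2155] [3.141  0.0006 1.5716] [-0.5704 -0.0543 -0.0632] 0.000506646027440417 0.0
die_tab scene 0.82 [277.5 240.8] [ 0.3813 -0.1511]
die_flange scene 0.97 [303.6 236.5] [ 0.4637 -0.1601]
die_boss scene 0.74 [304.5 226.1] [ 0.473  -0.1487]
wax_pot scene 0.69 [215.8 206.1] [0.3536 0.0999]
tin scene 0.88 [245.6 230.8] [ 0.3736 -0.024 ]
belt_coil scene 0.86 [260.9 207.4] [0.4589 0.0186]
mug scene 0.92 [327.7 307.6] [ 0.4042 -0.329 ]
die_tab side 0.85 [265.1 221.7] [ 0.3769 -0.1418]
die_flange side 0.93 [292.7 224.5] [ 0.4639 -0.1507]
die_boss side 0.9 [294.6 215.2] [ 0.4728 -0.1435]
wax_pot side 0.68 [292.4 223.5] [ 0.5025 -0.0966]
wax_pot side 0.55 [221.6 198.3] [0.3621 0.1163]
tin side 0.67 [238.4 219.6] [ 0.3639 -0.0036]
belt_coil side 0.74 [262.1 209.7] [0.4521 0.0037]
mug side 0.8 [313.  288.4] [ 0.4148 -0.3308]
```

View pics/g2.png

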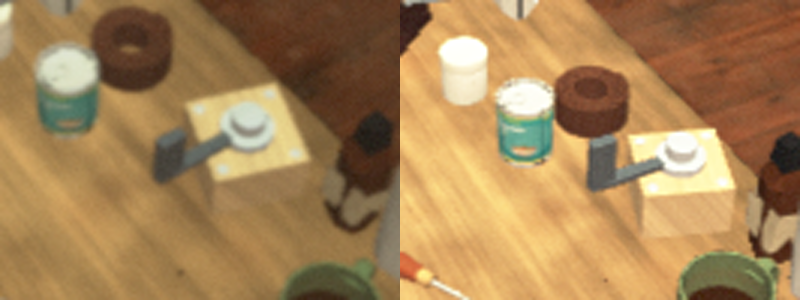

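Call:
carry_out(commands=[[[-0.035,0.04,0],0,0],[[-0.04,0.04,0],0,0],[[-0.0346,0.0396,0],0,0],[[0,0,0.04],0,0],[[0,0,0.04],0,0],[[0,0,0.03],0,0],[[0,0,0.005],0,0],[[0,0,0.001],0,0],[[0,0,0.001],0,0],[[0,0,0],0,0]])

```text
time: 26.8
tool_pos: [0.4671, -0.1468, 0.0993]
tool_rot: [3.14, 0.0, 1.571]
contact_force: [-1.6, 0.4, 5.4]
opening: 0.0007
grip_force: 2.5
```

Call:
carry_out(commands=[[[0,0,0.001],0,0],[[0,0,0.001],0,0],[[0,0,0],0,0]])

```text
time: 27.18
tool_pos: [0.4672, -0.1468, 0.0991]
tool_rot: [3.139, 0.001, 1.571]
contact_force: [-7.1, 2.8, 23.2]
opening: 0.0004
grip_force: 11.7
```

Call:
carry_out(commands=[[[0,0,-0.02],0,0],[[0,0,-0.05],0,0],[[0,0,-0.05],0,0],[[0,0,-0.03],0,0],[[0,0,0],0,0],[[0,0,0],0,0]])

```text
time: 27.92
tool_pos: [0.4664, -0.1465, 0.2456]
tool_rot: [-3.141, -0.0, 1.571]
contact_force: [0.5, -0.7, 0.5]
opening: 0.0005
grip_force: 0.0
```

```bash
python3 - <<'E'
from look import *
look({'die_boss':.082,'die_flange':.056,'die_tab':.096})
print(robot.hand_in())
E
```

```text
t 27.925 [ 0.4664 -0.1465  0.2456] [-3.1408 -0.0005  1.5709] [ 0.5187 -0.749   0.4873] 0.0004660156924845346 0.0
die_boss wrist 0.62 [250.7 180.1] [ 0.4621 -0.1485]
die_flange wrist 0.65 [253.8 174.4] [ 0.4648 -0.1486]
die_tab wrist 0.96 [160.3 181.8] [ 0.3811 -0.1468]
die_tab wrist 0.71 [167.7  32.4] [ 0.3961 -0.0237]
the job is handed in; nothing more can be done
None
```

The job is handed in at about 28 s: the pot stands upright out of the way, the die's flange sits flush on the block (a second push on the boss met a hard stop at flush height), and in the last pictures the mug, belt coil and tin stand where they were.

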